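# Fit the push-buttons, then hold the faceplate over the control box

### The job

Stand the red push-button in the red socket of the control box and the green one in the green socket and let go of them. Then lift the aluminium faceplate off its foam block and hold it level above the box, either way round, its underside two to three centimetres above the box's rim and touching neither box nor buttons, with each corner hole straight over a threaded insert so that I can slip in the gasket and start the screws. Finish while still holding it there steadily in the gripper, and leave the scale rule, the bottle and the pencil where they are.

Things in the scene. Friction and masses are not known exactly. Their poses are not given: they have to be found in the camera images.
- box: Dark grey open-topped control box, 60 (own x) x 120 (own y) x 30 mm high, walls 3 mm, screwed to a fixed plywood mounting board 90 x 160 x 9 mm; it cannot move. Origin: centre of the board's underside, on the table top. Rim 39 mm above the origin, inner floor 13 mm above it. Red socket on its +y half, green socket on its -y half; a brass threaded insert flush with the rim in each inner corner.
- red_socket (a point): Centre of the floor of the red socket: a round red collar, inside diameter 33 mm, flaring to 39 mm at its mouth, 13 mm high, standing on the box's inner floor. This point lies at own (0, 27, 13) mm of the box, 26 mm below the rim.
- green_socket (a point): Centre of the floor of the green socket, a green collar of the same size, at own (0, -27, 13) mm of the box.
- red_button: Loose push-button unit standing upright, 40 mm tall, 30 g: black contact block 26 mm in diameter and 18 mm high with two small brass terminals (2 mm proud, look only), and on it a red cap 24 mm in diameter and 22 mm high. Origin: centre of its underside; z up along its axis. Standing in a socket, its top is 14 mm above the box's rim.
- green_button: The same push-button unit with a green cap. Red and green may stand in each other's place at the start.
- faceplate: Loose aluminium cover plate 62 (own x) x 122 (own y) x 6 mm, about 110 g, lying face up with its underside 22 mm above the table on a fixed pale blue foam block 40 (x) x 90 (y) x 22 mm centred under it within a few mm, so that both long edges overhang by about 11 mm. Two 30 mm round openings at own (0, +-27) mm and four 7 mm corner holes. It looks the same turned by half a turn. Origin: centre of its underside; z up.
- hole_a (a point): Corner hole of the faceplate, at own (+22, +52) mm, on the underside.
- hole_b (a point): Corner hole of the faceplate, at own (-22, +52) mm, on the underside.
- hole_c (a point): Corner hole of the faceplate, at own (-22, -52) mm, on the underside.
- hole_d (a point): Corner hole of the faceplate, at own (+22, -52) mm, on the underside.
- insert_a (a point): Mouth of the brass threaded insert at own (+22, +52) mm of the box, at the height of the rim.
- insert_b (a point): Mouth of the insert at own (-22, +52) mm of the box.
- insert_c (a point): Mouth of the insert at own (-22, -52) mm of the box.
- insert_d (a point): Mouth of the insert at own (+22, -52) mm of the box.
- scale_rule: Bystander: loose white scale rule 30 x 300 (own y) x 5 mm lying flat beyond the work. Origin: centre of its underside.
- bottle: Bystander: loose white hand-gel bottle, standing, 30 x 46 x 107 mm high. Origin: centre of its underside.
- pencil: Bystander: loose black mechanical pencil 128 mm long (own y), 9 mm thick, lying nearer the robot. Origin: under the middle of its barrel, on the table.
There are look-alikes about, which are no part of the job. Several things look just like the green_button: the one meant starts farthest from the robot's base.

How it is judged (in metres and radians):
On the way:
1. each push-button stands in the socket of its own colour and has been let go (horizontal distance between red_button and red_socket below 0.007 m and z of each of red_button, green_button in the frame of box below 0.018 m and angle between each of red_button, green_button's own z axis and vertical below 0.12 rad and horizontal distance between green_button and green_socket below 0.007 m and contact force between each of red_button, green_button and the fingers below 0.1 N), for 0.2 s.
At the end, for the whole second after the job is handed in: Each button stands upright in its own colour's socket, within 7 mm of its centre. The faceplate is held still by the fingers, level within 5 degrees, underside 15 to 40 mm above the rim, touching neither box nor buttons, every corner hole within 4 mm of the insert below it (either way round) (horizontal distance between red_button and red_socket below 0.007 m and z of each of red_button, green_button in the frame of box below 0.018 m and angle between each of red_button, green_button's own z axis and vertical below 0.12 rad and horizontal distance between green_button and green_socket below 0.007 m and ((horizontal distance between hole_a and insert_a below 0.004 m and horizontal distance between hole_b and insert_b below 0.004 m and horizontal distance between hole_c and insert_c below 0.004 m and horizontal distance between hole_d and insert_d below 0.004 m) or (horizontal distance between hole_a and insert_c below 0.004 m and horizontal distance between hole_b and insert_d below 0.004 m and horizontal distance between hole_c and insert_a below 0.004 m and horizontal distance between hole_d and insert_b below 0.004 m)) and z of faceplate in the frame of box between 0.054 and 0.079 m and angle between faceplate's own z axis and vertical below 0.09 rad and linear speed of faceplate below 0.02 m/s and contact force between faceplate and the fingers above 2 N and contact force between faceplate and box below 0.1 N and contact force between faceplate and red_button below 0.1 N and contact force between faceplate and green_button below 0.1 N); the arm keeps its last pose, push and grip.
It fails at once if the scale rule is disturbed (moved more than 25 mm) (distance of scale_rule from where it was at the start of the episode above 0.025 m).
It fails at once if the bottle is disturbed (moved more than 25 mm or tipped) (distance of bottle from where it was at the start of the episode above 0.025 m or angle between bottle's own z axis and vertical above 0.5 rad).
It fails at once if the pencil is disturbed (moved more than 25 mm) (distance of pencil from where it was at the start of the episode above 0.025 m).
It also fails if it takes over 67 s, if anything falls off the work surface, if the arm or the gripper's body presses on something with over 40 N, if the wrist force passes 120 N, or if a joint passes its speed limit or range.

### The arm

A 6-joint arm with a two-finger parallel gripper is mounted at the origin on the work surface. World frame = base frame: x ahead of the robot, y to its left, z up, the work surface at z = 0. Lengths are in m, angles in degrees, forces in N, time in s.
With the tool pointing down it reaches from about 0.375 to 0.825 m from the base axis. Payload 5.5 kg.
Tool frame: the origin (TCP) lies between the finger pads; the fingertips stand 22 mm ahead of it and the grasp point (between the pads) lies 3 mm ahead of it; z points along the fingers, x is the direction in which the jaws open and shut, and the axes are right-handed (so a half turn about z gives the same grasp; the last joint's range is limited). The gripper opens to 85 mm and grips with 20 to 120 N. Pads are 22 mm wide; open, the fingers measure 114 mm over their backs; the gripper's body (76 mm by 85 mm) begins 54 mm behind the grasp point. The pads swing forward as they close: fully open they stand 13 mm farther back than shut.
Start: joints at [70.818, 17.962, -2.699, 69.339, 0, 90], TCP at [0.197, 0.567, 0.253] pointing down, gripper open.
Joint ranges: [-152.73, 152.73], [-39.44, 99.34], [-58.76, 71.6], [-118.89, 123.64], [-81.53, 83.1], [-180, 180]. Speed limits (degrees/s): [136.94, 136.94, 172.46, 180, 180, 180].

### API

Orientations are given as [roll, pitch, yaw] about the fixed x, y, z axes, in that order (R = Rz(yaw) Ry(pitch) Rx(roll)).
In Python, from cell import r gives the robot as it stands.
- The arm moves only by the tool carry_out, never from a script. Its argument "plan" is a list that holds one entry, the list of rows, each a list of 7 numbers: the finger opening in m, from 0 to 0.0854, then the shift along the tool's x, y, z in m, then the turn, a rotation vector about the tool's x, y, z in rad. In form: [[[fingers, tx, ty, tz, ax, ay, az], ...]]. A call has 1 to 8 rows; each row shifts and turns the commanded pose from where the row before left it, along the tool's axes as they then stand; what a row does not reach is not made up. A row lasts 1/10 s, in which the tool goes at most 50 mm and 8.59 degrees, less where a joint would pass 70% of its speed; a pose out of reach is approached as far as the arm can. A call with a gripper value outside its range is refused whole. The fingers move at their own pace and stop on an object; "squeeze" is the grip in N (left out, the last holds). Time passes only in rows, so rows that do not move let the fingers close. It gives the time, the measured TCP pose, the force and the opening at its end, in the units of the state.
- r.state(): the state, without advancing time (a new reading comes with each control period).
- r.get_image(name): name is "side" or "top"; returns a dict with "frame" (420x560x3 uint8, red, green, blue), "mtx" (3x3 intrinsics, pixels), "R" (3x3) and "t" (3): a world point X has camera coordinates R X + t. Camera axes: x right, y down, z forward; pixel columns grow to the right and rows downward; lengths in m; the calibration is good to about 2 mm. A picture is of the moment at which its call begins. There is no depth.
- r.sign_off(): hands the job in, once; it reports no verdict.
The state is a dict: "time_s": time; "joints": joint angles; "qd": joint speeds; "effort": joint torques, N m; "tcp_pos": TCP position; "eef_rot": TCP orientation; "ft_force": force on the tool from outside, world axes, zero at the start; "moment": the same for the moment, N m; "width": finger opening in m.
Only numpy, scipy, OpenCV 4.12 (cv2) and the standard library are available. Lean on these libraries where they do the work, as an engineer would, in place of code of your own. Each camera call takes 0.05 s, during which the arm holds its last target.

## Working session

There is one attempt and no reset: what is moved stays moved. The work goes in short steps, Python scripts to look and compute and a tool call to move; the robot and the scene stay as the last step left them, time stands still between calls to the robot, and variables do not carry over. Pictures are saved under pics/ and viewed, and the job is handed in when it is done.

Besides the shell and the picture viewer there is one more tool, called after "Request:" as name([rows], argument=value, ...), one row to a line, values as JSON. carry_out: Moves the arm, as the interface text tells. Its arguments: {"type":"object","properties":{"plan":{"type":"array","items":{"type":"array","items":{"type":"array","items":{"type":"number"}}}},"squeeze":{"type":"number"}},"required":["plan"]}

```bash
ls; mkdir -p pics
python3 - <<'E'
from cell import r
import cv2,pickle
print(r.state())
for n in ("top","side"):
    d=r.get_image(n); cv2.imwrite(f"pics/{n}0.png",d["frame"][:,:,::-1]); pickle.dump(d,open(f"{n}0.pkl","wb"))
    print(n,d["mtx"].tolist(),d["R"].round(4).tolist(),d["t"])
E
```

```text
pics
{'time_s': 0.0, 'joints': array([ 7.08183408e+01,  1.80038494e+01, -2.75522383e+00,  6.93384786e+01,
       -1.48004669e-03,  9.00001024e+01]), 'qd': array([ 0.07444509, -0.04307168,  0.01444588, -0.09978422, -0.0368828 ,
        0.09033057]), 'effort': array([ 2.77484258e-03, -5.39591253e+01,  3.39749408e+01,  1.93604972e-02,
       -2.40996309e-05, -1.86629251e-06]), 'tcp_pos': array([0.19696878, 0.56617651, 0.25243048]), 'eef_rot': array([1.79998520e+02, 9.75519131e-02, 7.08182385e+01]), 'ft_force': array([-0.58550893,  0.06012613,  0.26989784]), 'moment': array([-0.00554745,  0.03989848, -0.01728373]), 'width': 0.08494916657801224}
top [[462.9875518012632, 0.0, 289.9774919202064], [0.0, 462.9875518012632, 212.82359642251046], [0.0, 0.0, 1.0]] [[0.0278, -0.9996, 0.0089], [-0.9859, -0.0289, -0.1646], [0.1647, -0.0042, -0.9863]] [-0.05178247  0.53843825  1.06954244]
side [[403.29956887632255, 0.0, 274.7076245588928], [0.0, 403.29956887632255, 205.39485419447374], [0.0, 0.0, 1.0]] [[-0.9915, -0.1273, 0.0252], [-0.0878, 0.5156, -0.8523], [0.0955, -0.8473, -0.5224]] [0.55333188 0.10375228 0.81004493]
```

View pics/top0.png

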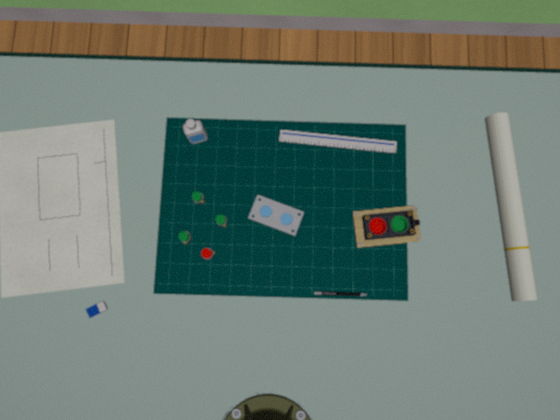

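View pics/side0.png

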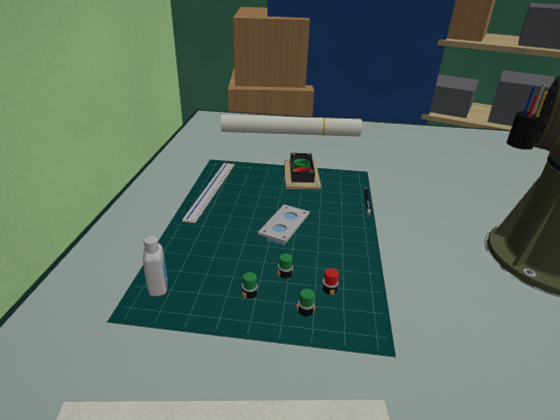

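```bash
cat > h.py <<'E'
import numpy as np,cv2,pickle
def ray(d,uv,z):
    R,t,K=d["R"],d["t"],d["mtx"]
    c=-R.T@t; v=R.T@np.linalg.inv(K)@np.array([uv[0],uv[1],1.]); return c+v*(z-c[2])/v[2]
def proj(d,X):
    p=d["mtx"]@(d["R"]@np.array(X)+d["t"]); return p[:2]/p[2]
def tri(d1,p1,d2,p2):
    A=[];b=[]
    for d,p in((d1,p1),(d2,p2)):
        R,t,K=d["R"],d["t"],d["mtx"];c=-R.T@t; v=R.T@np.linalg.inv(K)@np.array([p[0],p[1],1.]);v/=np.linalg.norm(v)
        M=np.eye(3)-np.outer(v,v);A.append(M);b.append(M@c)
    A=np.vstack(A);b=np.hstack(b);X=np.linalg.lstsq(A,b,rcond=None)[0];return X,np.linalg.norm(A@X-b)
def blobs(d,col,box=None,amin=20):
    h=cv2.cvtColor(d["frame"],cv2.COLOR_RGB2HSV)
    if col=="red": m=cv2.inRange(h,(0,130,90),(8,255,255))|cv2.inRange(h,(172,130,90),(180,255,255))
    else: m=cv2.inRange(h,(50,150,70),(75,255,255))
    n,l,s,c=cv2.connectedComponentsWithStats(m)
    return [(c[i].round(2).tolist(),s[i].tolist()) for i in range(1,n) if s[i][4]>amin and (box is None or (box[0]<c[i][0]<box[2] and box[1]<c[i][1]<box[3]))]
def load(n): return pickle.load(open(n+".pkl","rb"))
def crop(d,x0,y0,x1,y1,s,fn): cv2.imwrite(fn,cv2.resize(d["frame"][y0:y1,x0:x1,::-1],None,fx=s,fy=s,interpolation=cv2.INTER_CUBIC))
E
python3 - <<'E'
from h import *
T,S=load("top0"),load("side0")
for n,d in(("T",T),("S",S)):
  for c in("red","green"):
    for b in blobs(d,c): print(n,c,b, ray(d,b[0],.03).round(4)[:2])
a=cv2.resize(T["frame"][180:265,160:310],None,fx=5,fy=5,interpolation=cv2.INTER_CUBIC)
cv2.imwrite("pics/c1.png",a[:,:,::-1])
crop(T,340,195,430,260,8,"pics/c2.png")
crop(S,225,230,355,320,6,"pics/c3.png")
crop(S,245,140,335,250,5,"pics/c4.png")
E
```

```text
T red ([377.34, 225.62], [369, 217, 18, 18, 262]) [ 0.5169 -0.2497]
T red ([205.87, 252.78], [201, 248, 11, 10, 89]) [0.439  0.1627]
T green ([196.3, 196.03], [192, 192, 10, 9, 69]) [0.5771 0.1941]
T green ([220.03, 218.94], [216, 215, 9, 9, 68]) [0.5221 0.1331]
T green ([398.68, 223.18], [391, 215, 18, 17, 214]) [ 0.5244 -0.3018]
T green ([183.04, 236.03], [178, 231, 11, 10, 74]) [0.4778 0.2201]
S red ([533.05, 105.31], [529, 95, 9, 22, 42]) [-0.3413 -0.9735]
S red ([301.36, 168.98], [295, 167, 15, 5, 53]) [ 0.5203 -0.2476]
S red ([331.52, 276.35], [325, 268, 14, 18, 187]) [0.4387 0.1617]
S green ([300.2, 162.13], [294, 159, 15, 8, 71]) [ 0.5264 -0.2886]
S green ([286.28, 259.78], [280, 254, 12, 15, 127]) [0.521  0.1292]
S green ([250.12, 279.08], [243, 272, 14, 17, 160]) [0.5767 0.1904]
S green ([307.65, 295.85], [300, 289, 15, 18, 165]) [0.477  0.2155]
```

View pics/c1.png

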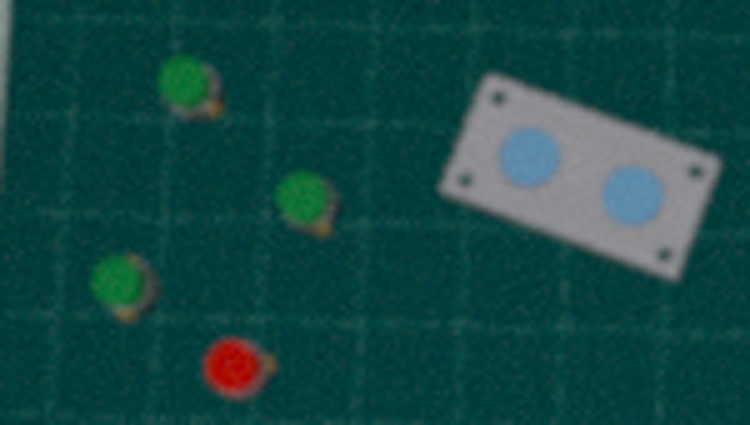

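View pics/c2.png

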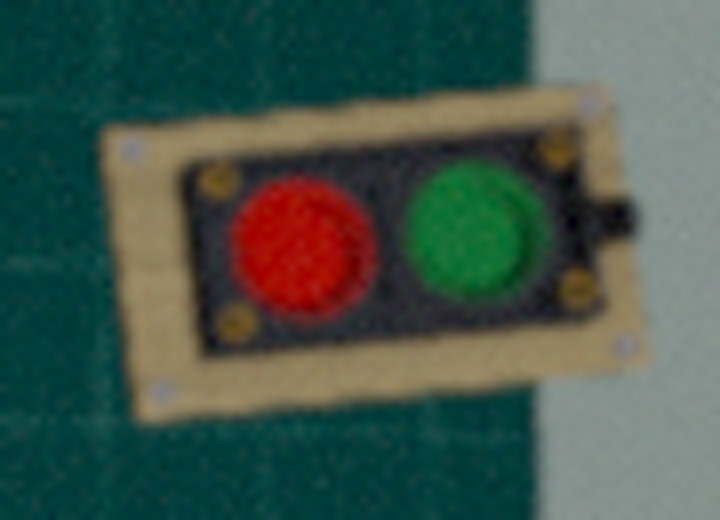

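View pics/c3.png

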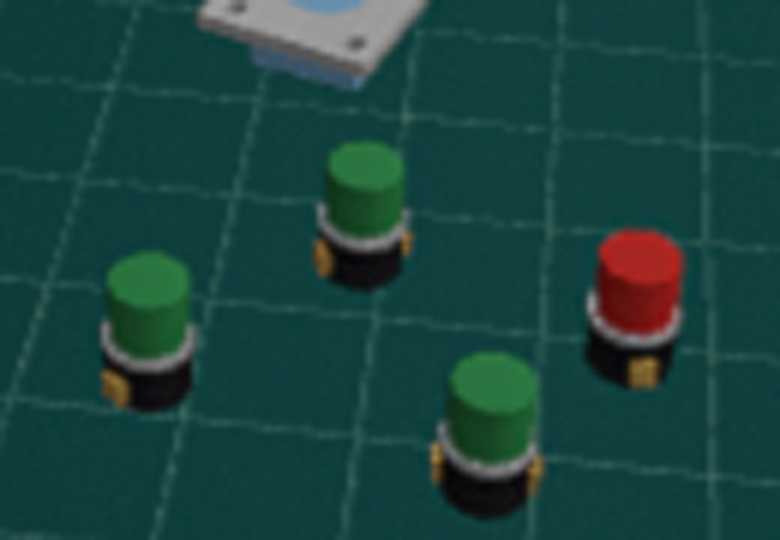

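View pics/c4.png

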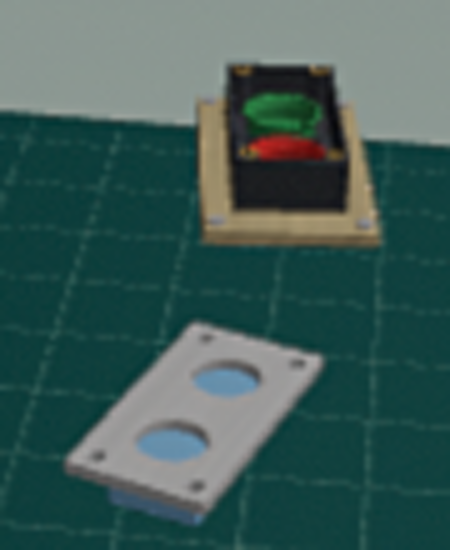

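Run:
```python
from h import *
T,S=load("top0"),load("side0")
for d in(T,S): print("cam",(-d["R"].T@d["t"]).round(3))
for n,tp,sp in(("red",(205.87,252.78),(331.52,276.35)),("green*",(196.3,196.03),(250.12,279.08)),("g2",(220.03,218.94),(286.28,259.78)),("g3",(183.04,236.03),(307.65,295.85)),):
    X,e=tri(T,tp,S,sp);print(n,X.round(4),round(e,4),"top@.037",ray(T,tp,.037).round(4)[:2],"side@.03",ray(S,sp,.03).round(4)[:2],np.hypot(*X[:2]).round(3))
# plate
h=cv2.cvtColor(T["frame"],cv2.COLOR_RGB2HSV)
for nm,d,win in(("T",T,(235,185,315,245)),("S",S,(255,200,320,250))):
    h=cv2.cvtColor(d["frame"],cv2.COLOR_RGB2HSV)
    x0,y0,x1,y1=win; sub=h[y0:y1,x0:x1]
    m=cv2.inRange(sub,(0,0,95),(180,70,255)); 
    blue=cv2.inRange(sub,(95,75,90),(112,255,255))
    n,l,s,c=cv2.connectedComponentsWithStats(blue)
    for i in range(1,n):
        if s[i][4]>15: 
            p=c[i]+(x0,y0); print(nm,"open",p.round(2),s[i].tolist(),ray(d,p,.028).round(4)[:2])
    cs,_=cv2.findContours(m,cv2.RETR_EXTERNAL,cv2.CHAIN_APPROX_NONE)
    c=max(cs,key=cv2.contourArea).reshape(-1,2)+(x0,y0)
    W=np.array([ray(d,p,.028)[:2]*1000 for p in c],np.float32)
    print(nm,"rect",cv2.minAreaRect(W))
# box
x0,y0,x1,y1=345,200,425,255
sub=cv2.cvtColor(T["frame"],cv2.COLOR_RGB2HSV)[y0:y1,x0:x1]
for (u,v) in((217,180),(558,148),(237,322),(577,288),(300,248),(478,230)):
    u=u/8+340-.44;v=v/8+195-.44
    print("insert est",ray(T,(u,v),.039).round(4)[:2])
m=cv2.inRange(sub,(12,110,60),(25,255,255))
n,l,s,c=cv2.connectedComponentsWithStats(m)
for i in range(1,n):
    p=c[i]+(x0,y0); print("brass",p.round(2),s[i].tolist(),ray(T,p,.039).round(4)[:2])
print(sub[int(22.5-200+195),0] if 0 else "")
```

```text
cam [ 0.356 -0.032  1.144]
cam [0.48  0.703 0.498]
red [0.4389 0.1626 0.0308] 0.0001 top@.037 [0.4385 0.1615] side@.03 [0.4387 0.1617] 0.468
green* [0.5763 0.1935 0.0329] 0.0003 top@.037 [0.5758 0.1927] side@.03 [0.5767 0.1904] 0.608
g2 [0.5212 0.1327 0.0329] 0.0007 top@.037 [0.5211 0.1321] side@.03 [0.521  0.1292] 0.538
g3 [0.4772 0.2193 0.0336] 0.0003 top@.037 [0.4771 0.2185] side@.03 [0.477  0.2155] 0.525
T open [265.45 211.  ] [25, 21, 12, 11, 102] [0.5453 0.0236]
T open [286.05 218.63] [46, 28, 11, 12, 101] [ 0.5279 -0.0273]
T rect ((537.1089477539062, -1.599151611328125), (124.58440399169922, 65.13450622558594), 71.05870056152344)
S open [289.81 216.04] [29, 14, 12, 5, 47] [ 0.5288 -0.0207]
S open [278.97 228.63] [18, 26, 13, 6, 59] [0.5462 0.0299]
S open [275.6  241.07] [12, 38, 19, 7, 45] [0.5476 0.0731]
S rect ((537.940185546875, 2.7469024658203125), (129.25396728515625, 66.73716735839844), 70.90786743164062)
insert est [ 0.5357 -0.2222]
insert est [ 0.5486 -0.3257]
insert est [ 0.4927 -0.2283]
insert est [ 0.506  -0.3308]
insert est [ 0.5157 -0.2473]
insert est [ 0.5227 -0.3011]
brass [409.18 213.18] [62, 11, 5, 5, 17] [ 0.5483 -0.3254]
brass [366.62 217.  ] [20, 15, 4, 5, 16] [ 0.5359 -0.2221]
brass [411.76 230.47] [65, 28, 5, 5, 17] [ 0.5062 -0.331 ]
brass [369.33 234.94] [22, 33, 5, 5, 18] [ 0.4924 -0.2286]
```

Both sockets are empty. There are three green candidates in the top view:
- (196,196): 0.61 m from the base
- (220,219): 0.54 m
- (183,236): 0.53 m

The one meant is (196,196), the farthest. The enlarged crop shows it as the upper-left green button, nearest the bottle. First I'll turn the tool to the box yaw of about 7.4°.

Request:
carry_out([
  [[0.05,0,0,0,0,0,0.138],[0.05,0,0,0,0,0,0.138],[0.05,0,0,0,0,0,0.138],[0.05,0,0,0,0,0,0.138],[0.05,0,0,0,0,0,0.138],[0.05,0,0,0,0,0,0.138],[0.05,0,0,0,0,0,0.138],[0.05,0,0,0,0,0,0.138]],
], squeeze=30)

```text
time_s: 0.9
tcp_pos: [0.197, 0.5664, 0.2528]
eef_rot: [179.9, 0.0, 7.2]
ft_force: [0.0, 0.2, -0.6]
width: 0.0502
```

```bash
cat >> h.py <<'E'
from scipy.spatial.transform import Rotation as Ro
def go(x,y,z,yaw):
    from cell import r
    s=r.state(); R=Ro.from_euler("xyz",s["eef_rot"],degrees=True)
    d=R.inv().apply(np.array([x,y,z])-s["tcp_pos"])
    tgt=Ro.from_euler("xyz",[180,0,yaw],degrees=True)
    rv=(R.inv()*tgt).as_rotvec()
    print("t",round(s["time_s"],2),"tcp",s["tcp_pos"].round(4),"rpy",s["eef_rot"].round(2),"w",round(s["width"],4),"F",s["ft_force"].round(2),"j",s["joints"].round(0))
    print("  shift",d.round(4),"turn",rv.round(4))
E
python3 -c "
from h import *
go(.577,.194,.13,7.4)"
```

```text
t 0.9 tcp [0.197  0.5664 0.2528] rpy [1.7995e+02 3.0000e-02 7.2300e+00] w 0.0502 F [ 0.    0.18 -0.61] j [ 71.  18.  -3.  69.   0. 154.]
  shift [0.3301 0.4171 0.123 ] turn [ 0.0009  0.0005 -0.0029]
```

Request:
carry_out([
  [[0.05,0.03,0.0379,0,0,0,0],[0.05,0.03,0.0379,0,0,0,0],[0.05,0.03,0.0379,0,0,0,0],[0.05,0.03,0.0379,0,0,0,0],[0.05,0.03,0.0379,0,0,0,0],[0.05,0.03,0.0379,0,0,0,0],[0.05,0.03,0.0379,0,0,0,0],[0.05,0.03,0.0379,0,0,0,0]],
])

```text
time_s: 1.7
tcp_pos: [0.4759, 0.296, 0.2531]
eef_rot: [180.0, 0.0, 7.6]
ft_force: [0.7, 0.1, -1.2]
width: 0.0501
```

```bash
python3 -c "
from h import *
go(.577,.194,.13,7.4)"
```

```text
t 1.7 tcp [0.4759 0.296  0.2531] rpy [1.7999e+02 2.0000e-02 7.5600e+00] w 0.0501 F [ 0.71  0.08 -1.15] j [ 32.  14.  -8.  68.   0. 114.]
  shift [0.0868 0.1144 0.123 ] turn [0.0001 0.0004 0.0028]
```

Request:
carry_out([
  [[0.05,0.03,0.038,0,0,0,0],[0.05,0.03,0.038,0,0,0,0],[0.05,0.029,0.038,0.02,0,0,0],[0.05,0,0,0.04,0,0,0],[0.05,0,0,0.04,0,0,0],[0.05,0,0,0.02,0,0,0],[0.05,0,0,0,0,0,0]],
])

```text
time_s: 2.4
tcp_pos: [0.5741, 0.1964, 0.1299]
eef_rot: [179.9, 0.4, 7.5]
ft_force: [-0.9, 0.1, -0.7]
width: 0.05
```

Run:
```python
from h import *
from cell import r
go(.577,.194,.048,7.4)
for n in("side","top"):
    d=r.get_image(n); pickle.dump(d,open(n+"1.pkl","wb"))
a=load("side1")["frame"][180:320,200:360]; b=load("top1")["frame"][150:270,150:260]
cv2.imwrite("pics/g1.png",np.hstack([cv2.resize(a,(480,420),interpolation=2),cv2.resize(b,(320,420))])[:,:,::-1])
```

```text
t 2.4 tcp [0.5741 0.1964 0.1299] rpy [179.92   0.42   7.54] w 0.05 F [-0.93  0.05 -0.7 ] j [ 19.  23. -12.  55.   0. 101.]
  shift [0.0031 0.0026 0.0819] turn [0.0015 0.0074 0.0024]
```

View pics/g1.png

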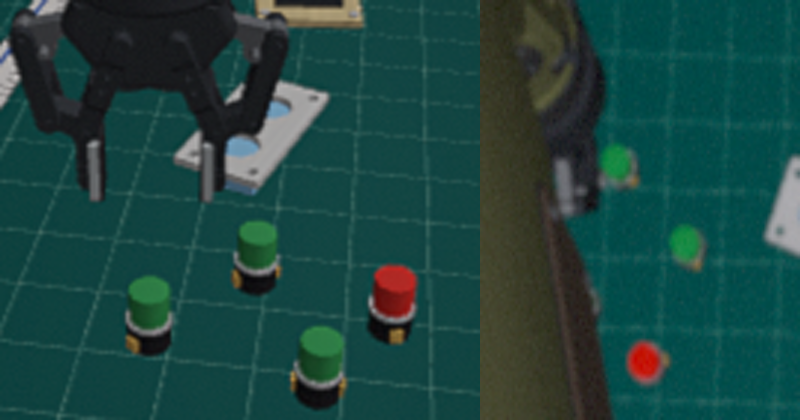

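Request:
carry_out([
  [[0.05,0.001,0.001,0.03,0,0,0],[0.05,0.001,0.001,0.03,0,0,0],[0.05,0,0,0,0,0,0],[0.05,0,0,0,0,0,0]],
])

```text
time_s: 2.9
tcp_pos: [0.5799, 0.1963, 0.0756]
eef_rot: [-180.0, -0.1, 7.6]
ft_force: [-0.8, -0.4, 1.5]
width: 0.05
```

Run:
```python
from h import *
from cell import r
go(.577,.194,.048,7.4)
d=r.get_image("side"); pickle.dump(d,open("side2.pkl","wb"))
crop(d,200,180,360,320,5,"pics/g2.png")
```

```text
t 2.9 tcp [0.5799 0.1963 0.0756] rpy [-1.7999e+02 -6.0000e-02  7.5800e+00] w 0.05 F [-0.76 -0.37  1.52] j [ 19.  26. -15.  49.   0. 101.]
  shift [-0.0032  0.0019  0.0276] turn [-0.0003 -0.0011  0.0031]
```

View pics/g2.png

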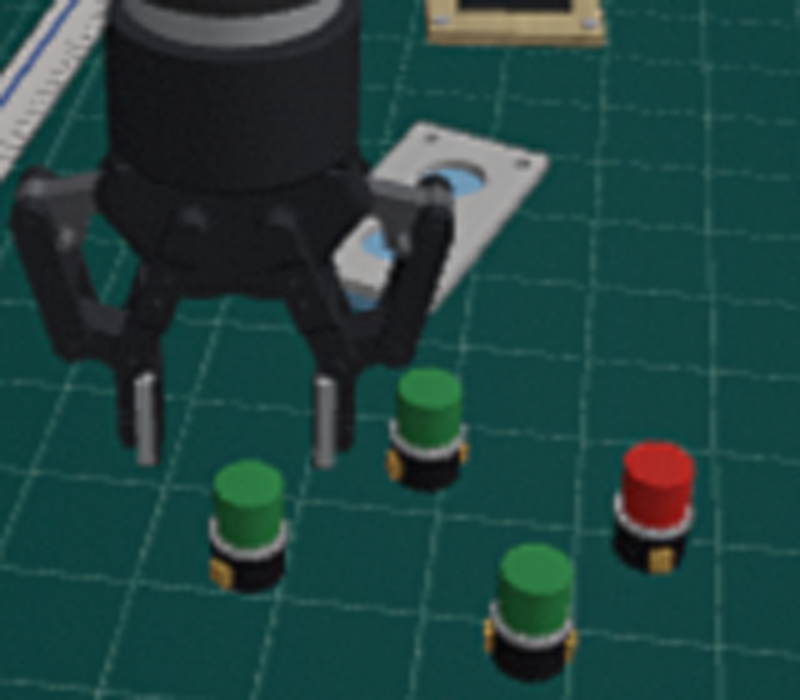

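Run:
```python
from h import *
S=load("side2")
for z in(.053,.057,.06): print(z,proj(S,(.5799,.1963,z)),proj(S,(.6047,.1996,z)))
print(proj(S,(.577,.194,.029)),[b for b in blobs(S,"green") ])
```

```text
0.053 [247.48675417 270.78839169] [232.4366531  270.54384525]
0.057 [247.4624192  268.93823892] [232.36528731 268.69174551]
0.06 [247.44406803 267.54302551] [232.31146968 267.29505899]
[249.5593059  280.91820103] [([300.73, 162.22], [294, 159, 15, 8, 78]), ([286.07, 260.25], [280, 254, 12, 15, 138]), ([249.94, 279.35], [243, 272, 14, 17, 167]), ([307.41, 296.33], [300, 289, 15, 18, 180])]
```

Request:
carry_out([
  [[0.05,-0.001,0,0.014,0,0,0],[0.05,0,0,0.013,0,0,0],[0.05,0,0,0,0,0,0],[0.01,0,0,0,0,0,0],[0.01,0,0,0,0,0,0],[0.01,0,0,0,0,0,0],[0.01,0,0,0,0,0,0],[0.01,0,0,0,0,0,0]],
], squeeze=30)

```text
time_s: 3.75
tcp_pos: [0.5784, 0.1958, 0.0472]
eef_rot: [-180.0, -0.0, 7.6]
ft_force: [-0.5, -0.6, -0.2]
width: 0.0223
```

Run:
```python
from h import *
from cell import r
go(.577,.194,.048,7.4)
d=r.get_image("side"); pickle.dump(d,open("side3.pkl","wb"))
crop(d,200,200,330,310,6,"pics/g3.png")
```

```text
t 3.75 tcp [0.5784 0.1958 0.0472] rpy [-1.80e+02 -2.00e-02  7.56e+00] w 0.0223 F [-0.52 -0.62 -0.17] j [ 19.  28. -17.  45.  -0. 101.]
  shift [-0.0017  0.0016 -0.0008] turn [-0.0001 -0.0004  0.0028]
```

View pics/g3.png

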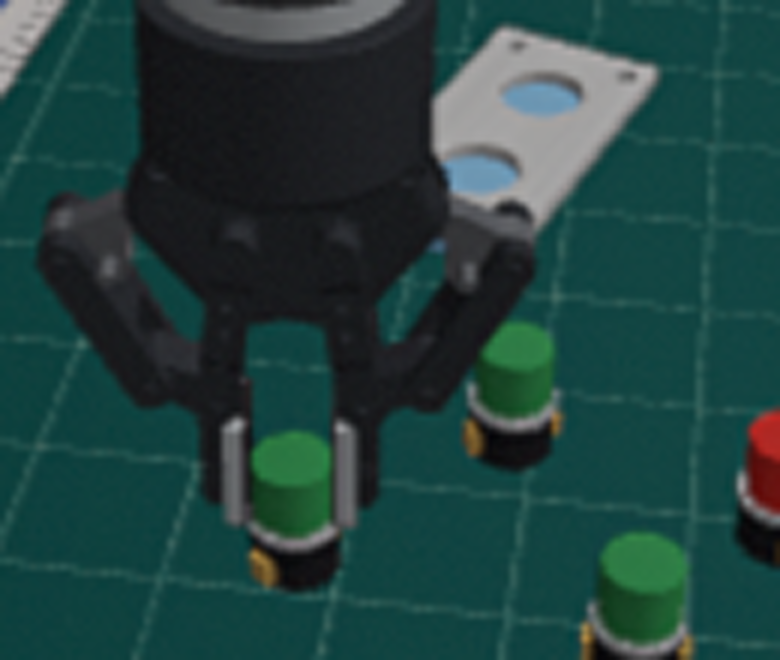

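Request:
carry_out([
  [[0.01,0,0,-0.03,0,0,0],[0.01,0,0,-0.04,0,0,0],[0.01,0,0.02,-0.03,0,0,0],[0.01,0,0.04,0,0,0,0],[0.01,0,0.04,0,0,0,0],[0.01,0,0.04,0,0,0,0],[0.01,0,0.04,0,0,0,0],[0.01,0,0.04,0,0,0,0]],
])

```text
time_s: 4.6
tcp_pos: [0.6073, -0.0239, 0.1472]
eef_rot: [180.0, -0.0, 7.6]
ft_force: [1.0, 0.2, -0.3]
width: 0.0226
```

Run:
```python
from h import *
from cell import r
go(.5242,-.3036,.15,7.4)
d=r.get_image("side"); pickle.dump(d,open("side4.pkl","wb"))
crop(d,200,100,360,240,5,"pics/g4.png")
```

```text
t 4.6 tcp [ 0.6073 -0.0239  0.1472] rpy [ 1.80e+02 -3.00e-02  7.57e+00] w 0.0226 F [ 1.    0.16 -0.32] j [ -2.  22. -11.  57.   0.  80.]
  shift [-0.1192  0.2663 -0.0028] turn [ 0.     -0.0004  0.003 ]
```

View pics/g4.png

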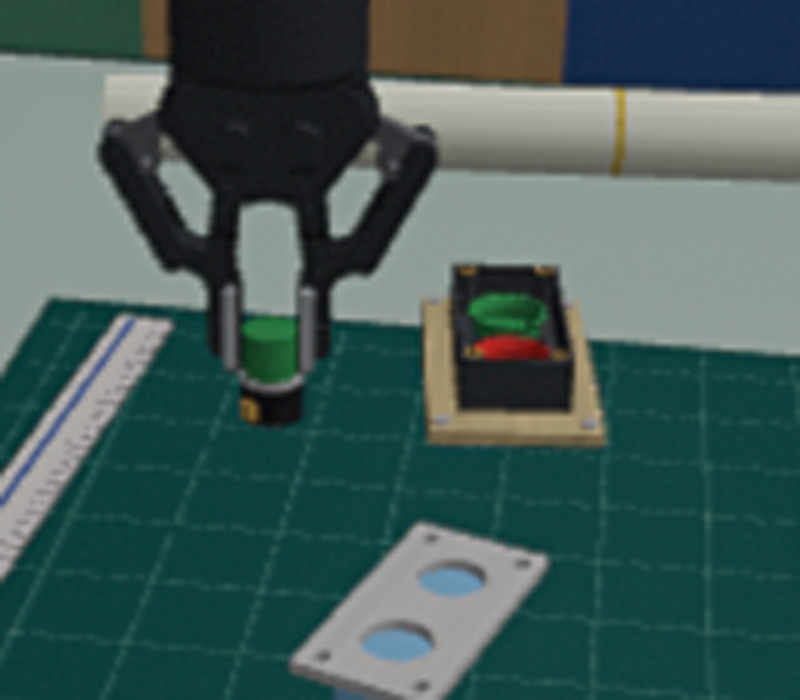

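Request:
carry_out([
  [[0.01,-0.017,0.038,0,0,0,0],[0.01,-0.017,0.038,0,0,0,0],[0.01,-0.017,0.038,0,0,0,0],[0.01,-0.017,0.038,0,0,0,0],[0.01,-0.017,0.038,0,0,0,0],[0.01,-0.017,0.038,0,0,0,0],[0.01,-0.017,0.036,0.02,0,0,0],[0.01,0,0,0.02,0,0,0]],
])

```text
time_s: 5.45
tcp_pos: [0.5233, -0.3045, 0.1075]
eef_rot: [179.8, -0.1, 7.3]
ft_force: [-0.0, 1.1, -0.7]
width: 0.0228
```

Request:
carry_out([
  [[0.01,0,0,0,0,0,0],[0.01,0,0,0,0,0,0]],
])

```text
time_s: 5.65
tcp_pos: [0.5237, -0.2992, 0.107]
eef_rot: [-179.9, 0.0, 7.6]
ft_force: [0.6, 0.7, -0.1]
width: 0.0227
```

Run:
```python
from h import *
from cell import r
go(.5242,-.3036,.065,7.4)
d=r.get_image("side"); pickle.dump(d,open("side5.pkl","wb"))
e=r.get_image("top"); pickle.dump(e,open("top5.pkl","wb"))
a=cv2.resize(d["frame"][110:200,250:350],(400,360),interpolation=2);b=cv2.resize(e["frame"][190:280,340:440],(400,360),interpolation=2)
cv2.imwrite("pics/g5.png",np.hstack([a,b])[:,:,::-1])
print([b for b in blobs(d,"green") ])
```

```text
t 5.65 tcp [ 0.5237 -0.2992  0.107 ] rpy [-1.7995e+02  5.0000e-02  7.5700e+00] w 0.0227 F [ 0.64  0.74 -0.13] j [-30.  24. -14.  52.   0.  53.]
  shift [-0.0001  0.0045  0.042 ] turn [-0.0009  0.0008  0.003 ]
[([303.49, 139.49], [299, 136, 8, 9, 43]), ([300.71, 162.22], [294, 159, 15, 8, 76]), ([286.33, 259.8], [280, 254, 12, 15, 127]), ([307.56, 295.96], [300, 289, 15, 18, 167])]
```

View pics/g5.png

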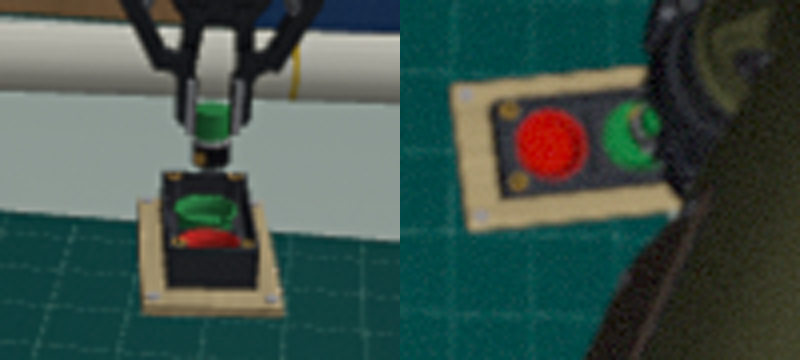

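Run:
```python
from h import *
S=load("side5")
for z in(.085,.09): print(proj(S,(.5242,-.3036,z)),proj(S,(.5237,-.2992,z)))
print(proj(S,(.5242,-.3036,.02)), ray(S,(303.49,139.5),.107-.0472+.029))
# inserts in side view
h=cv2.cvtColor(S["frame"],cv2.COLOR_RGB2HSV)[140:190,270:340]
m=cv2.inRange(h,(12,110,70),(28,255,255)); n,l,s,c=cv2.connectedComponentsWithStats(m)
for i in range(1,n): print((c[i]+(270,140)).round(1),s[i][4],ray(S,c[i]+(270,140),.039).round(4))
```

```text
[302.65042215 141.02529376] [302.7248845  141.67021198]
[302.76601552 139.26244153] [302.84106947 139.90269796]
[301.19735106 163.18529857] [ 0.52231232 -0.30527331  0.0888    ]
[299.5 149.5] 4 [ 0.5336 -0.352   0.039 ]
[293.  153.5] 6 [ 0.5493 -0.3213  0.039 ]
[308. 154.] 3 [ 0.5081 -0.3256  0.039 ]
[294.2 170.2] 4 [ 0.537  -0.2188  0.039 ]
[311.2 170.4] 5 [ 0.4942 -0.2256  0.039 ]
```

Request:
carry_out([
  [[0.01,0.001,0,0.01,0,0,0],[0.01,0,0,0.01,0,0,0],[0.01,0,0,0.008,0,0,0],[0.01,0,0,0.008,0,0,0],[0.01,0,0,0.005,0,0,0],[0.01,0,0,0,0,0,0],[0.01,0,0,0,0,0,0]],
])

```text
time_s: 6.45
tcp_pos: [0.525, -0.2996, 0.0659]
eef_rot: [-180.0, 0.0, 7.6]
ft_force: [-0.2, -0.4, -1.0]
width: 0.0229
```

Run:
```python
from h import *
from cell import r
go(.5242,-.3036,.063,7.4)
d=r.get_image("side"); pickle.dump(d,open("side6.pkl","wb"))
e=r.get_image("top"); pickle.dump(e,open("top6.pkl","wb"))
a=cv2.resize(d["frame"][110:200,250:350],(400,360),interpolation=2);b=cv2.resize(e["frame"][190:280,340:440],(400,360),interpolation=2)
cv2.imwrite("pics/g6.png",np.hstack([a,b])[:,:,::-1])
```

```text
t 6.45 tcp [ 0.525  -0.2996  0.0659] rpy [-1.7999e+02  1.0000e-02  7.5600e+00] w 0.0229 F [-0.25 -0.36 -0.98] j [-30.  26. -17.  47.  -0.  53.]
  shift [-0.0013  0.0038  0.0029] turn [-0.0001  0.0002  0.0027]
```

View pics/g6.png

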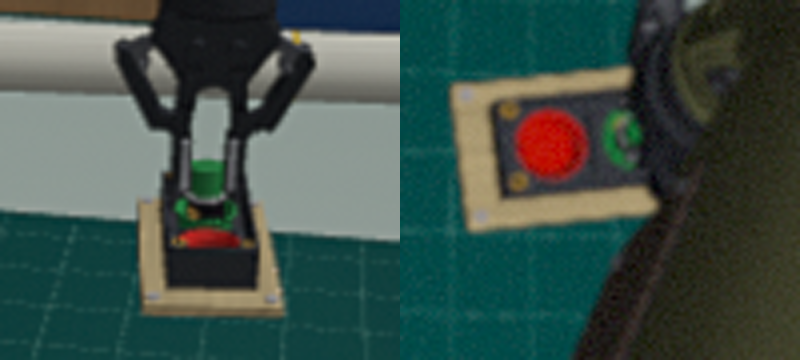

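Request:
carry_out([
  [[0.01,0,0,0.003,0,0,0],[0.01,0,0,0,0,0,0],[0.032,0,0,0,0,0,0],[0.032,0,0,0,0,0,0],[0.04,0,0,-0.01,0,0,0],[0.05,0,0,-0.03,0,0,0],[0.05,0,0,-0.045,0,0,0],[0.05,0,-0.03,-0.02,0,0,0]],
])

```text
time_s: 7.35
tcp_pos: [0.5235, -0.2729, 0.1728]
eef_rot: [179.7, -0.3, 7.4]
ft_force: [1.0, 0.7, 0.8]
width: 0.0501
```

Run:
```python
from h import *
from cell import r
go(.439,.1625,.15,7.4)
d=r.get_image("side"); pickle.dump(d,open("side7.pkl","wb"))
crop(d,250,110,350,200,6,"pics/g7.png")
```

```text
t 7.35 tcp [ 0.5235 -0.2729  0.1728] rpy [179.71  -0.31   7.39] w 0.0501 F [1.04 0.65 0.81] j [-28.  19. -12.  59.  -0.  55.]
  shift [-0.0279 -0.4428  0.0204] turn [ 0.005  -0.0054 -0.0002]
```

View pics/g7.png

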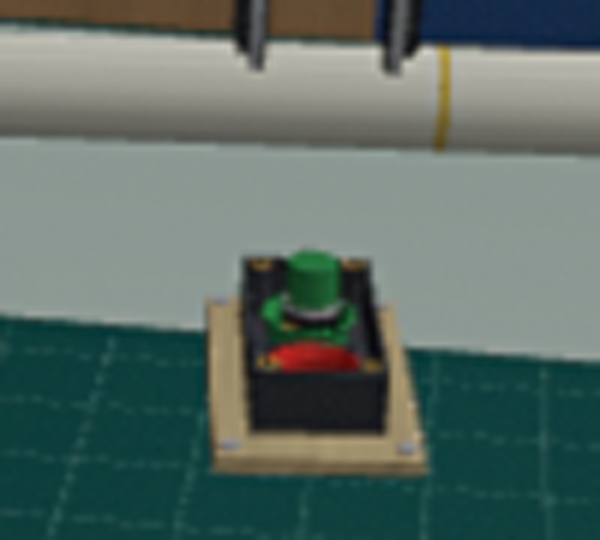

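Request:
carry_out([
  [[0.05,-0.003,-0.045,0,0,0,0],[0.05,-0.003,-0.045,0,0,0,0],[0.05,-0.003,-0.045,0,0,0,0],[0.05,-0.003,-0.045,0,0,0,0],[0.05,-0.003,-0.045,0,0,0,0],[0.05,-0.003,-0.045,0,0,0,0],[0.05,-0.003,-0.045,0,0,0,0],[0.05,-0.003,-0.045,0,0,0,0]],
])

```text
time_s: 8.2
tcp_pos: [0.4494, 0.0856, 0.1688]
eef_rot: [-180.0, -0.1, 7.6]
ft_force: [1.0, -0.5, -0.1]
width: 0.0502
```

Run:
```python
from h import *
from cell import r
go(.439,.1625,.15,7.4)
d=r.get_image("top"); pickle.dump(d,open("top8.pkl","wb"))
crop(d,340,190,430,260,8,"pics/g8.png")
print(blobs(d,"green"))
```

```text
t 8.2 tcp [0.4494 0.0856 0.1688] rpy [-1.7999e+02 -7.0000e-02  7.5600e+00] w 0.0502 F [ 1.   -0.46 -0.14] j [ 11.   6. -29.  55.   0.  93.]
  shift [-0.0002 -0.0776  0.0188] turn [-0.0002 -0.0012  0.0028]
[([400.9, 221.3], [392, 216, 16, 13, 127]), ([395.42, 228.31], [391, 223, 12, 9, 26])]
```

View pics/g8.png

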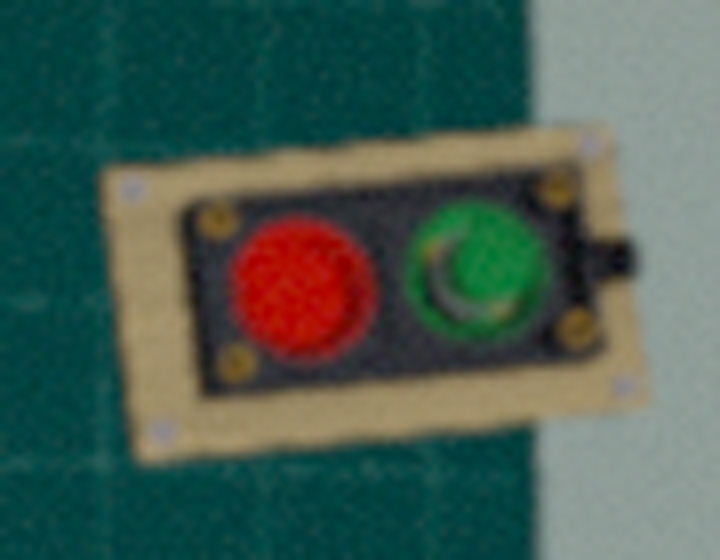

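Run:
```python
from h import *
T=load("top8")
for u in((495,262),(500,262),(490,265)):
    print(ray(T,(u[0]/8+340-.44,u[1]/8+190-.44),.053).round(4))
print(proj(T,(.5242,-.3036,.053)),proj(T,(.5242,-.3036,.013)))
```

```text
[ 0.5232 -0.3028  0.053 ]
[ 0.5232 -0.3043  0.053 ]
[ 0.5222 -0.3013  0.053 ]
[401.75743128 221.903337  ] [397.76002134 224.25343809]
```

Request:
carry_out([
  [[0.05,0,-0.04,0.01,0,0,0],[0.05,0,-0.037,0.03,0,0,0],[0.05,0,0,0.03,0,0,0],[0.05,0,0,0.02,0,0,0],[0.05,0,0,0,0,0,0],[0.05,0,0,0,0,0,0]],
])

```text
time_s: 8.85
tcp_pos: [0.4398, 0.16, 0.0786]
eef_rot: [180.0, 0.0, 7.6]
ft_force: [-0.1, -0.3, -0.6]
width: 0.0499
```

Run:
```python
from h import *
from cell import r
go(.439,.1635,.047,7.4)
d=r.get_image("side"); pickle.dump(d,open("side9.pkl","wb"))
crop(d,260,200,390,320,5,"pics/g9.png")
```

```text
t 8.85 tcp [0.4398 0.16   0.0786] rpy [1.7999e+02 1.0000e-02 7.5600e+00] w 0.0499 F [-0.11 -0.3  -0.58] j [ 20.  13. -35.  43.  -0. 102.]
  shift [-0.0004 -0.0035  0.0316] turn [0.0001 0.0003 0.0028]
```

View pics/g9.png

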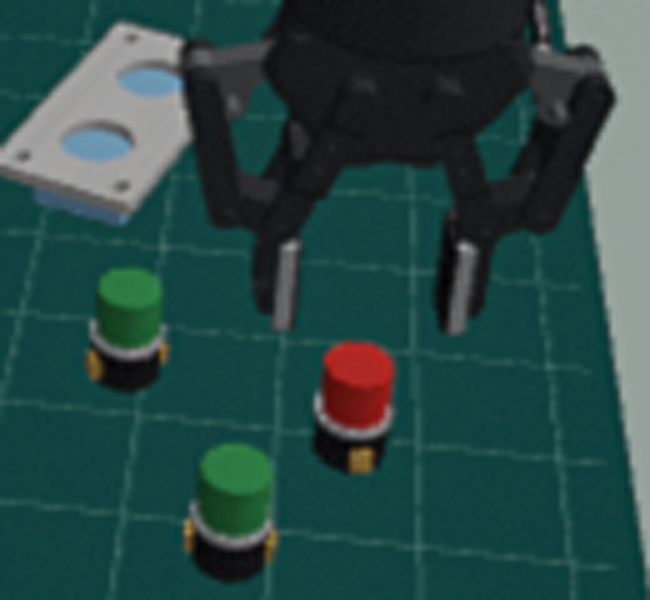

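The fingers straddle the red button, with its cap at crop (357,385) between pads at 290 and 455. I'll descend and grip.

Request:
carry_out([
  [[0.05,0,-0.003,0.016,0,0,0],[0.05,0,0,0.0155,0,0,0],[0.05,0,0,0,0,0,0],[0.01,0,0,0,0,0,0],[0.01,0,0,0,0,0,0],[0.01,0,0,0,0,0,0],[0.01,0,0,0,0,0,0],[0.01,0,0,0,0,0,0]],
], squeeze=30)

```text
time_s: 9.7
tcp_pos: [0.4404, 0.1634, 0.0478]
eef_rot: [-180.0, -0.1, 7.6]
ft_force: [-0.5, 0.2, 7.0]
width: 0.0227
```

Run:
```python
from h import *
from cell import r
go(.439,.1635,.047,7.4)
```

```text
t 9.7 tcp [0.4404 0.1634 0.0478] rpy [-1.7998e+02 -1.2000e-01  7.5600e+00] w 0.0227 F [-0.46  0.19  7.01] j [ 20.  15. -37.  38.  -0. 103.]
  shift [-0.0014 -0.0002  0.0008] turn [-0.0003 -0.0021  0.0027]
```

Request:
carry_out([
  [[0.01,0,0,-0.03,0,0,0],[0.01,0,0,-0.04,0,0,0],[0.01,0,0.02,-0.03,0,0,0],[0.01,0.004,0.045,0,0,0,0],[0.01,0.004,0.045,0,0,0,0],[0.01,0.004,0.045,0,0,0,0],[0.01,0.004,0.045,0,0,0,0],[0.01,0.004,0.045,0,0,0,0]],
])

```text
time_s: 10.5
tcp_pos: [0.4918, -0.0789, 0.1472]
eef_rot: [180.0, -0.1, 7.6]
ft_force: [0.8, 0.2, -0.4]
width: 0.0224
```

Run:
```python
from h import *
from cell import r
go(.518,-.2475,.15,7.4)
d=r.get_image("side"); pickle.dump(d,open("side10.pkl","wb"))
crop(d,250,90,390,210,5,"pics/g10.png")
```

```text
t 10.5 tcp [ 0.4918 -0.0789  0.1472] rpy [ 1.7999e+02 -7.0000e-02  7.5600e+00] w 0.0224 F [ 0.82  0.18 -0.39] j [ -9.  11. -26.  53.   0.  73.]
  shift [ 0.0038  0.1706 -0.0027] turn [ 0.0002 -0.0012  0.0029]
```

View pics/g10.png

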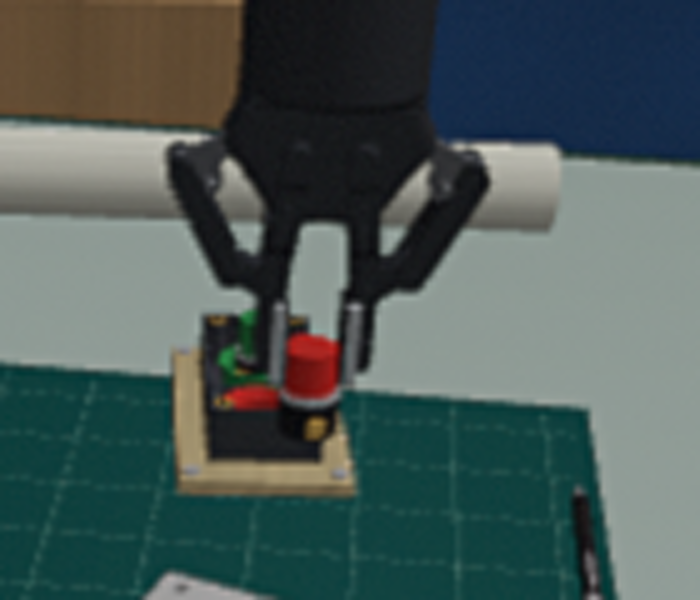

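Request:
carry_out([
  [[0.01,0.001,0.04,0,0,0,0],[0.01,0.001,0.04,0,0,0,0],[0.01,0.001,0.04,0,0,0,0],[0.01,0.001,0.04,0,0,0,0],[0.01,0,0.008,0.015,0,0,0],[0.01,0,0,0.02,0,0,0],[0.01,0,0,0,0,0,0],[0.01,0,0,0,0,0,0]],
])

```text
time_s: 11.35
tcp_pos: [0.5169, -0.2421, 0.1112]
eef_rot: [-179.9, 0.1, 7.6]
ft_force: [0.3, 0.2, 0.7]
width: 0.0224
```

Run:
```python
from h import *
from cell import r
go(.518,-.2475,.063,7.4)
d=r.get_image("side"); pickle.dump(d,open("side11.pkl","wb"))
e=r.get_image("top"); pickle.dump(e,open("top11.pkl","wb"))
a=cv2.resize(d["frame"][110:200,250:350],(400,360),interpolation=2);b=cv2.resize(e["frame"][190:280,340:440],(400,360),interpolation=2)
cv2.imwrite("pics/g11.png",np.hstack([a,b])[:,:,::-1])
print(blobs(d,"red"), proj(d,(.5172,-.25,.094)))
```

```text
t 11.35 tcp [ 0.5169 -0.2421  0.1112] rpy [-1.7994e+02  8.0000e-02  7.5900e+00] w 0.0224 F [0.27 0.23 0.72] j [-25.  20. -19.  51.   0.  57.]
  shift [0.0005 0.0055 0.0482] turn [-0.0011  0.0014  0.0034]
[([533.0, 105.27], [529, 95, 9, 22, 45]), ([304.2, 147.43], [300, 143, 9, 10, 80]), ([301.36, 168.98], [295, 167, 15, 5, 53])] [304.17512778 145.94623591]
```

View pics/g11.png

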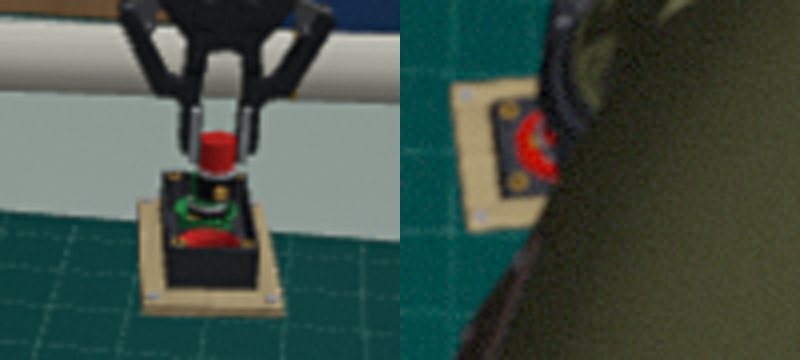

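Request:
carry_out([
  [[0.01,0,0.005,0,0,0,0],[0.01,0,0,0.01,0,0,0],[0.01,0,0,0.012,0,0,0],[0.01,0,0,0.012,0,0,0],[0.01,0,0,0.01,0,0,0],[0.01,0,0,0.003,0,0,0],[0.01,0,0,0,0,0,0],[0.01,0,0,0,0,0,0]],
])

```text
time_s: 12.25
tcp_pos: [0.5183, -0.2481, 0.0646]
eef_rot: [180.0, -0.0, 7.6]
ft_force: [0.7, 0.8, -0.5]
width: 0.0228
```

Run:
```python
from h import *
from cell import r
go(.518,-.2475,.063,7.4)
d=r.get_image("side"); pickle.dump(d,open("side12.pkl","wb"))
crop(d,250,110,350,200,6,"pics/g12.png")
```

```text
t 12.25 tcp [ 0.5183 -0.2481  0.0646] rpy [ 1.7999e+02 -1.0000e-02  7.5700e+00] w 0.0228 F [ 0.74  0.76 -0.47] j [-26.  23. -21.  45.  -0.  57.]
  shift [-0.0002 -0.0006  0.0016] turn [ 0.0001 -0.0001  0.0029]
```

View pics/g12.png

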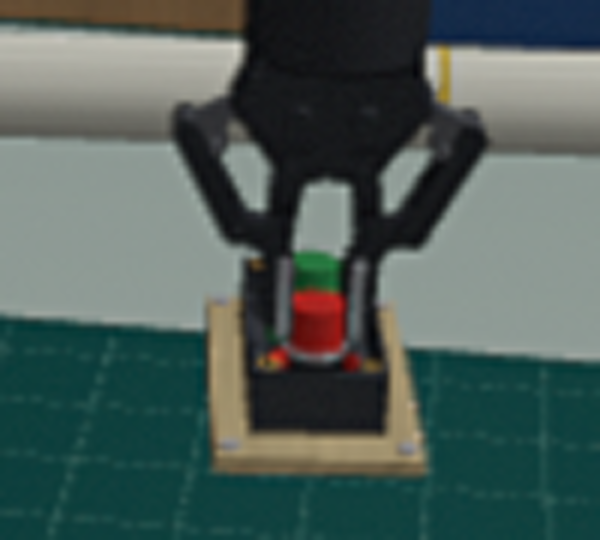

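Request:
carry_out([
  [[0.01,0,0,0.002,0,0,0],[0.01,0,0,0,0,0,0],[0.032,0,0,0,0,0,0],[0.032,0,0,0,0,0,0],[0.04,0,0,-0.01,0,0,0],[0.05,0,0,-0.03,0,0,0],[0.05,0,0,-0.045,0,0,0],[0.0854,0,-0.03,-0.02,0,0,0]],
])

```text
time_s: 13.1
tcp_pos: [0.5167, -0.2211, 0.1722]
eef_rot: [179.7, -0.3, 7.4]
ft_force: [0.7, 1.3, 0.3]
width: 0.0632
```

Request:
carry_out([
  [[0.0854,0,-0.045,0,0,0,0],[0.0854,0,-0.045,0,0,0,0],[0.0854,0,-0.045,0,0,0,0],[0.0854,0,-0.045,0,0,0,0],[0.0854,0,0,0,0,0,0.12],[0.0854,0,0,0,0,0,0.12],[0.0854,0,0,0,0,0,0.12],[0.0854,0,0,0,0,0,0.102]],
])

```text
time_s: 13.9
tcp_pos: [0.4907, -0.0396, 0.1684]
eef_rot: [-180.0, -0.1, -19.1]
ft_force: [-0.0, 0.5, -1.1]
width: 0.0854
```

Run:
```python
from h import *
from cell import r
go(.538,0,.08,-18.9)
d=r.get_image("side"); pickle.dump(d,open("side13.pkl","wb"))
e=r.get_image("top"); pickle.dump(e,open("top13.pkl","wb"))
a=cv2.resize(d["frame"][110:200,250:350],(400,360),interpolation=2);b=cv2.resize(e["frame"][190:280,340:440],(400,360),interpolation=2)
cv2.imwrite("pics/g13.png",np.hstack([a,b])[:,:,::-1])
print(blobs(d,"red"),blobs(d,"green"),blobs(e,"red"),blobs(e,"green"))
```

```text
t 13.9 tcp [ 0.4907 -0.0396  0.1684] rpy [-1.7999e+02 -6.0000e-02 -1.9140e+01] w 0.0854 F [-0.04  0.54 -1.08] j [ -5.   9. -25.  55.  -0. 105.]
  shift [ 0.0316 -0.0529  0.0885] turn [-0.0002 -0.001  -0.0041]
[([532.98, 105.39], [529, 95, 9, 22, 44]), ([302.45, 164.83], [295, 160, 13, 11, 89])] [([302.54, 154.97], [298, 152, 9, 7, 37]), ([286.28, 259.95], [280, 254, 12, 15, 130]), ([307.55, 295.99], [300, 289, 15, 18, 170])] [([377.71, 225.4], [369, 217, 18, 18, 242])] [([220.09, 218.91], [216, 215, 9, 9, 67]), ([401.02, 221.26], [393, 215, 15, 13, 120]), ([183.17, 236.08], [179, 232, 10, 9, 71])]
```

View pics/g13.png

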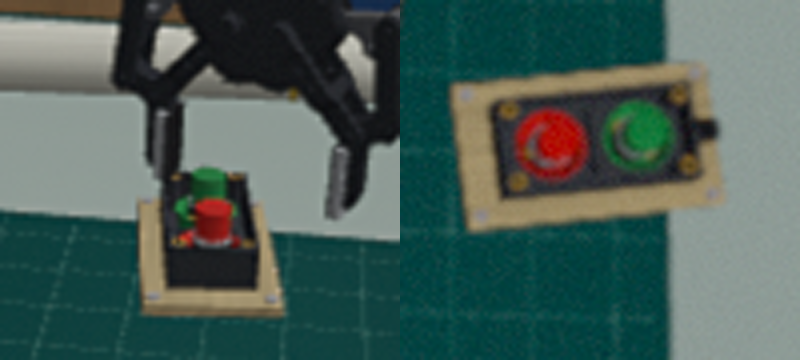

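Request:
carry_out([
  [[0.0854,0.016,-0.026,0.02,0,0,0],[0.0854,0.016,-0.027,0.02,0,0,-0.003],[0.0854,0,0,0.035,0,0,0],[0.0854,0,0,0.015,0,0,0],[0.0854,0,0,0,0,0,0],[0.0854,0,0,0,0,0,0]],
])

```text
time_s: 14.6
tcp_pos: [0.5381, -0.0001, 0.0781]
eef_rot: [-180.0, -0.0, -18.7]
ft_force: [-0.1, -0.2, 0.0]
width: 0.0852
```

Run:
```python
from h import *
from cell import r
T=load("top13"); print(proj(T,(.5172,-.25,.053)), ray(T,(379.6,225.1),.053))
go(.538,0,.03,-18.9)
d=r.get_image("side"); pickle.dump(d,open("side14.pkl","wb"))
e=r.get_image("top"); pickle.dump(e,open("top14.pkl","wb"))
a=cv2.resize(d["frame"][170:270,220:340],(432,360),interpolation=2);b=cv2.resize(e["frame"][180:260,220:320],(360,360),interpolation=2)
cv2.imwrite("pics/g14.png",np.hstack([a,b])[:,:,::-1])
```

```text
[379.33643474 224.15971097] [ 0.51495497 -0.25061989  0.053     ]
t 14.6 tcp [ 5.381e-01 -1.000e-04  7.810e-02] rpy [-180.     -0.    -18.66] w 0.0852 F [-0.05 -0.19  0.03] j [ -0.  19. -26.  45.   0. 109.]
  shift [-0.0001 -0.0001  0.0481] turn [-0.     -0.      0.0041]
```

View pics/g14.png

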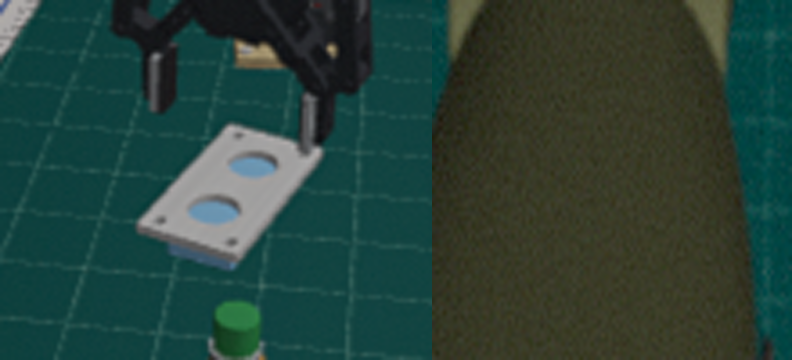

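Request:
carry_out([
  [[0.0854,0,0,0.02,0,0,0.004],[0.0854,0,0,0.015,0,0,0],[0.0854,0,0,0.01,0,0,0],[0.0854,0,0,0.006,0,0,0],[0.0854,0,0,0,0,0,0],[0.0854,0,0,0,0,0,0]],
])

```text
time_s: 15.3
tcp_pos: [0.5384, -0.0001, 0.0271]
eef_rot: [-180.0, -0.0, -19.0]
ft_force: [0.4, -0.2, 0.8]
width: 0.0857
```

Run:
```python
from h import *
from cell import r
go(.538,0,.03,-18.9)
d=r.get_image("side"); pickle.dump(d,open("side15.pkl","wb"))
crop(d,220,160,340,260,6,"pics/g15.png")
```

```text
t 15.3 tcp [ 5.384e-01 -1.000e-04  2.710e-02] rpy [-1.7998e+02 -4.0000e-02 -1.8960e+01] w 0.0857 F [ 0.36 -0.19  0.8 ] j [ -0.  23. -28.  39.   0. 109.]
  shift [-0.0005  0.     -0.0029] turn [-0.0003 -0.0008 -0.0011]
```

View pics/g15.png

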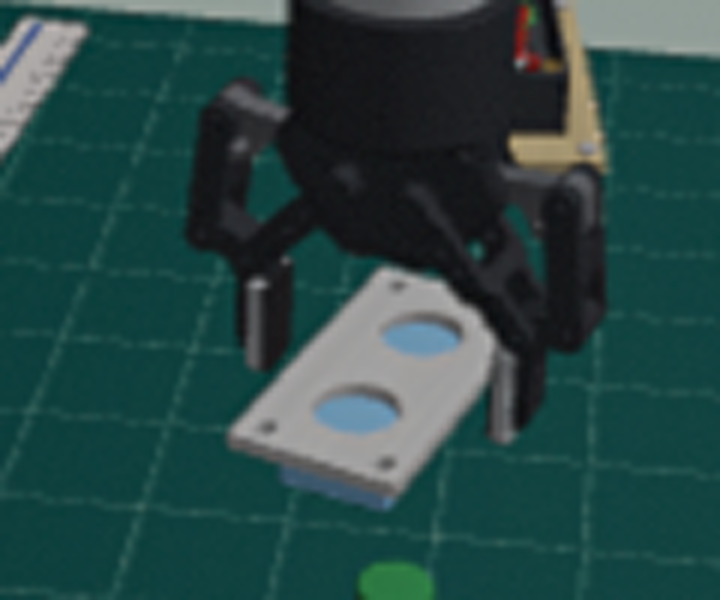

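Request:
carry_out([
  [[0.05,0,0,0,0,0,0],[0.05,0,0,0,0,0,0],[0.05,0,0,0,0,0,0],[0.05,0,0,0,0,0,0],[0.05,0,0,0,0,0,0],[0.05,0,0,0,0,0,0]],
], squeeze=70)

```text
time_s: 15.95
tcp_pos: [0.5384, -0.0001, 0.0276]
eef_rot: [-180.0, -0.1, -19.0]
ft_force: [-2.5, -0.3, 7.8]
width: 0.0602
```

Run:
```python
from h import *
from cell import r
go(.538,0,.03,-18.9)
d=r.get_image("side"); pickle.dump(d,open("side16.pkl","wb"))
crop(d,220,160,340,260,6,"pics/g16.png")
```

```text
t 15.95 tcp [ 5.384e-01 -1.000e-04  2.760e-02] rpy [-1.7999e+02 -7.0000e-02 -1.8960e+01] w 0.0602 F [-2.53 -0.25  7.79] j [ -0.  23. -28.  39.  -0. 109.]
  shift [-0.0004  0.     -0.0024] turn [-0.0002 -0.0012 -0.0011]
```

View pics/g16.png

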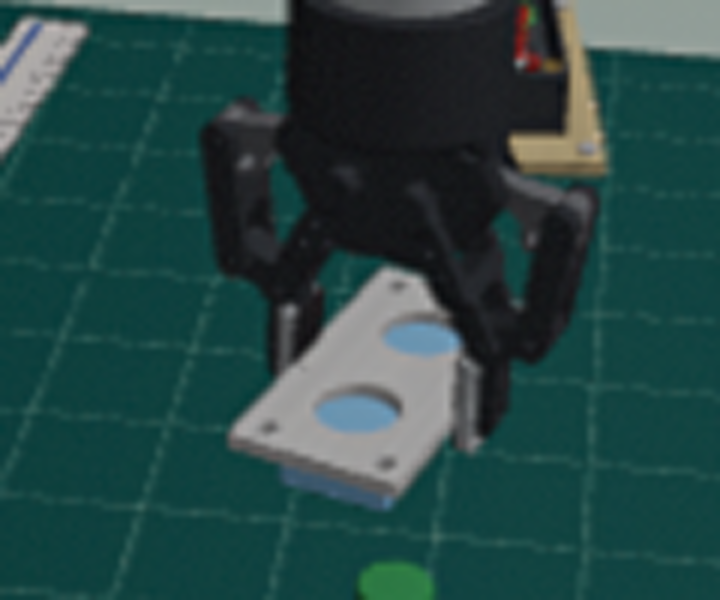

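Request:
carry_out([
  [[0.05,0,0,-0.005,0,0,0],[0.05,0,0,-0.01,0,0,0],[0.05,0,0,-0.02,0,0,0],[0.05,0,0,-0.025,0,0,0],[0.05,0,0,-0.025,0,0,0],[0.05,0,0,-0.02,0,0,0],[0.05,0,0,0,0,0,0]],
])

```text
time_s: 16.7
tcp_pos: [0.5402, -0.0001, 0.1349]
eef_rot: [-179.9, -0.3, -19.0]
ft_force: [0.8, 0.7, -1.7]
width: 0.0602
```

Run:
```python
from h import *
from cell import r
go(.5207,-.2768,.13,7.4)
d=r.get_image("side"); pickle.dump(d,open("side17.pkl","wb"))
e=r.get_image("top"); pickle.dump(e,open("top17.pkl","wb"))
crop(d,220,130,340,230,6,"pics/g17.png")
```

```text
t 16.7 tcp [ 5.402e-01 -1.000e-04  1.349e-01] rpy [-179.9    -0.31  -18.97] w 0.0602 F [ 0.75  0.66 -1.68] j [ -0.  16. -22.  52.  -0. 109.]
  shift [0.0714 0.268  0.0048] turn [-0.0005 -0.0057 -0.4602]
```

View pics/g17.png

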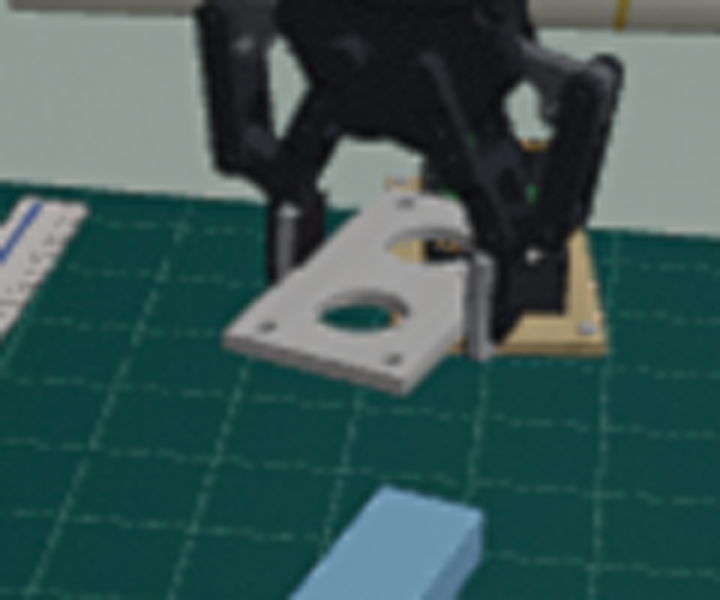

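Request:
carry_out([
  [[0.05,0,0,0,0,0,-0.115],[0.05,0,0,0,0,0,-0.115],[0.05,0,0,0,0,0,-0.115],[0.05,0,0,0,0,0,-0.115],[0.05,-0.01,0.035,0,0,0,0],[0.05,-0.01,0.035,0,0,0,0],[0.05,-0.01,0.035,0,0,0,0],[0.05,-0.01,0.035,0,0,0,0]],
])

```text
time_s: 17.6
tcp_pos: [0.5148, -0.145, 0.1299]
eef_rot: [-179.9, 0.1, 7.4]
ft_force: [0.4, 0.1, -1.5]
width: 0.06
```

Run:
```python
from h import *
go(.522,-.2755,.11,7.4)
```

```text
t 17.6 tcp [ 0.5148 -0.145   0.1299] rpy [-1.7994e+02  1.4000e-01  7.4200e+00] w 0.06 F [ 0.45  0.13 -1.49] j [-16.  16. -22.  52.  -0.  67.]
  shift [-0.0097  0.1304  0.0197] turn [-0.001   0.0025  0.0003]
```

Request:
carry_out([
  [[0.05,-0.003,0.035,0,0,0,0],[0.05,-0.003,0.035,0,0,0,0],[0.05,-0.003,0.035,0,0,0,0],[0.05,0,0.02,0,0,0,0],[0.05,0,0,0.01,0,0,0],[0.05,0,0,0.01,0,0,0],[0.05,0,0,0,0,0,0],[0.05,0,0,0,0,0,0]],
])

```text
time_s: 18.4
tcp_pos: [0.5228, -0.2676, 0.1106]
eef_rot: [-179.9, 0.1, 7.5]
ft_force: [0.3, 0.2, -1.5]
width: 0.0605
```

Run:
```python
from h import *
from cell import r
go(.522,-.2755,.11,7.4)
d=r.get_image("side"); pickle.dump(d,open("side18.pkl","wb"))
e=r.get_image("top"); pickle.dump(e,open("top18.pkl","wb"))
a=cv2.resize(d["frame"][100:200,240:360],(432,360),interpolation=2);b=cv2.resize(e["frame"][180:270,340:440],(360,324),interpolation=2)
b=cv2.copyMakeBorder(b,0,36,0,0,0)
cv2.imwrite("pics/g18.png",np.hstack([a,b])[:,:,::-1])
```

```text
t 18.4 tcp [ 0.5228 -0.2676  0.1106] rpy [-1.7992e+02  1.0000e-01  7.4800e+00] w 0.0605 F [ 0.32  0.23 -1.47] j [-27.  22. -16.  52.   0.  55.]
  shift [-0.0018  0.0078  0.0006] turn [-0.0015  0.0017  0.0014]
```

View pics/g18.png

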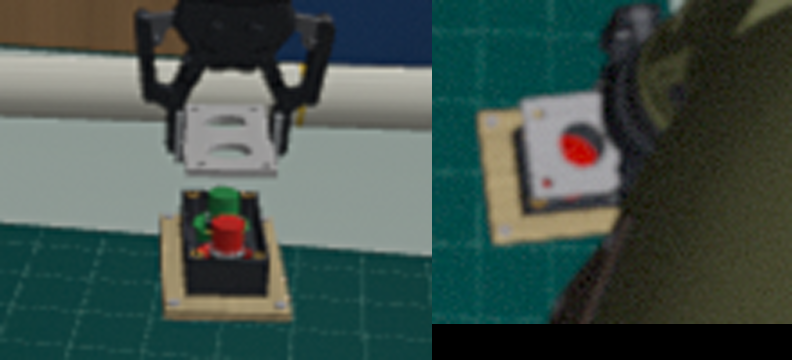

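Request:
carry_out([
  [[0.05,-0.001,0.007,0,0,0,0],[0.05,0,0,0.01,0,0,0],[0.05,0,0,0.01,0,0,0],[0.05,0,0,0.01,0,0,0],[0.05,0,0,0.007,0,0,0],[0.05,0,0,0,0,0,0],[0.05,0,0,0,0,0,0],[0.05,0,0,0,0,0,0]],
])

```text
time_s: 19.3
tcp_pos: [0.5237, -0.2764, 0.0748]
eef_rot: [180.0, -0.0, 7.4]
ft_force: [-0.2, -0.6, -1.2]
width: 0.0601
```

Run:
```python
from h import *
from cell import r
go(.522,-.2755,.073,7.4)
d=r.get_image("side"); pickle.dump(d,open("side19.pkl","wb"))
e=r.get_image("top"); pickle.dump(e,open("top19.pkl","wb"))
crop(d,270,110,340,190,7,"pics/g19s.png");crop(e,345,190,415,250,10,"pics/g19t.png")
```

```text
t 19.3 tcp [ 0.5237 -0.2764  0.0748] rpy [ 1.7998e+02 -3.0000e-02  7.3900e+00] w 0.0601 F [-0.22 -0.58 -1.16] j [-28.  24. -18.  47.   0.  55.]
  shift [-0.0015 -0.0011  0.0018] turn [ 0.0003 -0.0005 -0.0001]
```

View pics/g19s.png

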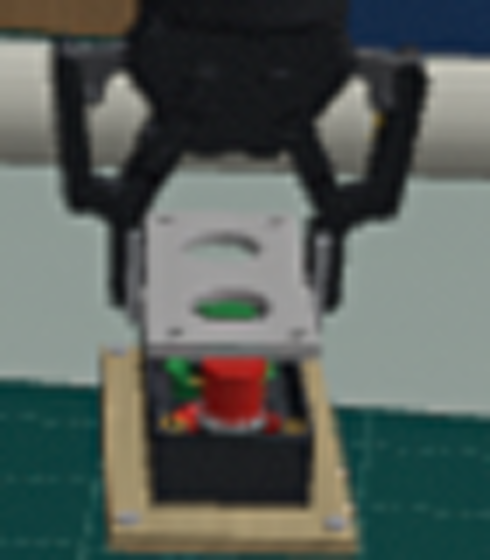

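View pics/g19t.png

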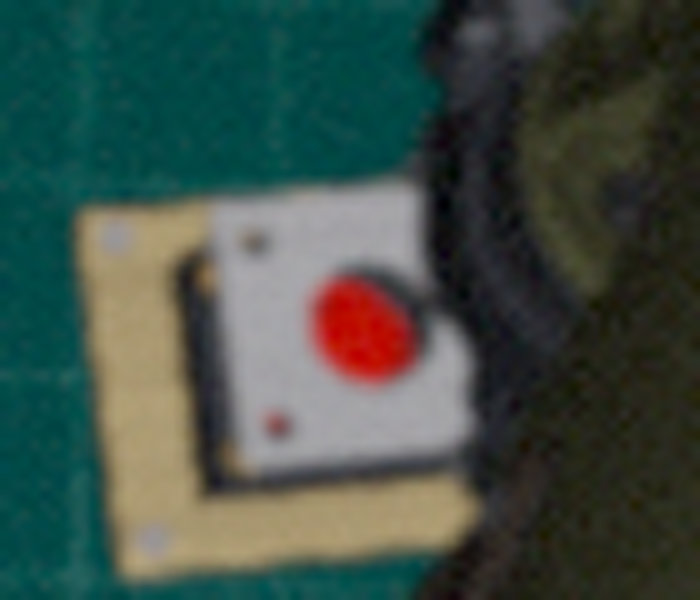

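```bash
cat >> h.py <<'E'
def hole(d,u,v,r=3.5):
    f=d["frame"].astype(float).min(2); f=cv2.GaussianBlur(f,(3,3),.6)
    y,x=np.mgrid[int(v)-4:int(v)+6,int(u)-4:int(u)+6]; k=np.hypot(x-u,y-v)<r
    p=f[y,x]; bg=np.percentile(p[k],85); w=np.clip(bg-15-p,0,None)*k
    return np.array([(w*x).sum()/w.sum(),(w*y).sum()/w.sum()])
E
python3 - <<'E'
from h import *
T,S=load("top19"),load("side19")
h=[hole(T,255/10+344.55,241/10+189.55),hole(T,280/10+344.55,425/10+189.55)]
for z in(.072,.075): 
    W=[ray(T,p,z)[:2] for p in h]; dv=W[0]-W[1]; print(z,np.round(h,2).tolist(),np.round(W,4).tolist(),np.hypot(*dv).round(4),"yaw x",np.degrees(np.arctan2(dv[1],dv[0])).round(2))
# insert a,b from top0
B=np.array([[.5359,-.2221],[.4924,-.2286]]); print("targets",B)
hs=[hole(S,270-.4+u/7,110-.4+v/7,3) for u,v in((165,220),(280,219),(175,331),(298,333))]
for p in hs: print(p.round(1),ray(S,p,.0745).round(4))
E
```

```text
0.072 [[370.01, 213.86], [372.36, 232.17]] [[0.5382, -0.2243], [0.495, -0.2298]] 0.0435 yaw x 7.21
0.075 [[370.01, 213.86], [372.36, 232.17]] [[0.5377, -0.2238], [0.4946, -0.2293]] 0.0434 yaw x 7.21
targets [[ 0.5359 -0.2221]
 [ 0.4924 -0.2286]]
[291.2 139.6] [ 0.5571 -0.3333  0.0745]
[309. 141.] [ 0.5082 -0.3327  0.0745]
[294.5 158.6] [ 0.5376 -0.2119  0.0745]
[312.1 159.2] [ 0.494  -0.2163  0.0745]
```

Run:
```python
from h import *
T,S=load("top19"),load("side19"); S0=load("side5")
for a,b in(((370.01,213.86),(294.5,158.6)),((372.36,232.17),(312.1,159.2))): X,e=tri(T,a,S,b);print("hole",X.round(4),e.round(4))
for a,b in(((409.18,213.18),(293.,153.5)),((366.62,217),(294.2,170.2)),((411.76,230.47),(308,154)),((369.33,234.94),(311.2,170.4))): X,e=tri(T,a,S,b);print("ins",X.round(4),e.round(4))
# side line: plate near edge upper, box near rim
f=S["frame"]; print([f[r_,302].tolist() for r_ in range(155,182)])
# sheet level: expected side projection for plate bottom/top of +y edge center
c=np.array([.5207,-.2768]); 
for z in (.0685,.0745): print(z,proj(S,(*(c+.061*np.array([-.129,.992])),z)))
print("rim",proj(S,(*(c+.06*np.array([-.129,.992])),.039)))
```

```text
hole [ 0.5386 -0.225   0.0686] 0.0003
hole [ 0.4949 -0.2305  0.0682] 0.0009
ins [ 0.5491 -0.326   0.0368] 0.0007
ins [ 0.5367 -0.2224  0.0372] 0.0008
ins [ 0.5074 -0.3318  0.0361] 0.0012
ins [ 0.4934 -0.229   0.0372] 0.0012
[[79, 104, 82], [166, 160, 163], [163, 161, 161], [156, 157, 156], [102, 107, 107], [110, 102, 102], [159, 55, 52], [173, 36, 31], [155, 33, 28], [104, 19, 17], [105, 21, 18], [107, 21, 18], [108, 19, 16], [109, 17, 15], [113, 27, 25], [119, 63, 63], [77, 76, 77], [29, 33, 35], [27, 30, 31], [28, 30, 33], [28, 30, 32], [29, 31, 33], [28, 31, 33], [29, 30, 31], [29, 30, 33], [24, 27, 30], [33, 33, 33]]
0.0685 [304.39319144 160.84815075]
0.0745 [304.54660609 158.65345346]
rim [303.62780058 171.2650999 ]
```

Request:
carry_out([
  [[0.05,-0.0018,-0.0017,0.003,0,0,0],[0.05,0,0,0,0,0,0],[0.05,0,0,0,0,0,0],[0.05,0,0,0,0,0,0],[0.05,0,0,0,0,0,0]],
])

```text
time_s: 19.9
tcp_pos: [0.5214, -0.2748, 0.0716]
eef_rot: [180.0, -0.0, 7.4]
ft_force: [-0.5, 0.0, -1.7]
width: 0.0602
```

Run:
```python
from h import *
from cell import r
go(.522,-.2755,.073,7.4)
S=r.get_image("side"); T=r.get_image("top"); pickle.dump(S,open("side20.pkl","wb")); pickle.dump(T,open("top20.pkl","wb"))
a=cv2.resize(S["frame"][110:190,270:340],(420,480),interpolation=2);b=cv2.resize(T["frame"][190:250,345:405],(380,380),interpolation=2)
b=cv2.copyMakeBorder(b,0,100,0,0,0); cv2.imwrite("pics/g20.png",np.hstack([a,b])[:,:,::-1])
for p in((370.01,213.86),(372.36,232.17)):
    q=hole(T,p[0]-.8,p[1]+.9); print(q.round(2),ray(T,q,.0715).round(4))
u=np.array([np.cos(np.radians(7.4)),np.sin(np.radians(7.4))]);v=np.array([-u[1],u[0]]);c=np.array([.5207,-.2768])
for sx,sy in((22,52),(-22,52),(-22,-52),(22,-52)):
    g=proj(S,(*(c+(sx*u+sy*v)/1000),.0715)); print("side exp",g.round(1),"seen",hole(S,*g,3).round(1))
cen=proj(T,(*(c+.0*v),.06))
```

```text
t 19.9 tcp [ 0.5214 -0.2748  0.0716] rpy [ 1.80e+02 -1.00e-02  7.39e+00] w 0.0602 F [-0.47  0.05 -1.74] j [-28.  24. -19.  47.   0.  55.]
  shift [ 0.0005  0.0007 -0.0014] turn [ 0.0001 -0.0002 -0.0002]
[369.01 215.  ] [ 0.5355 -0.2221  0.0715]
[371.5  233.37] [ 0.4922 -0.2279  0.0715]
side exp [295.5 158. ] seen [295.4 159.5]
side exp [313.  158.4] seen [313.  160.4]
side exp [309.8 142.3] seen [309.4 143. ]
side exp [293.8 141.9] seen [291.4 141.3]
```

View pics/g20.png

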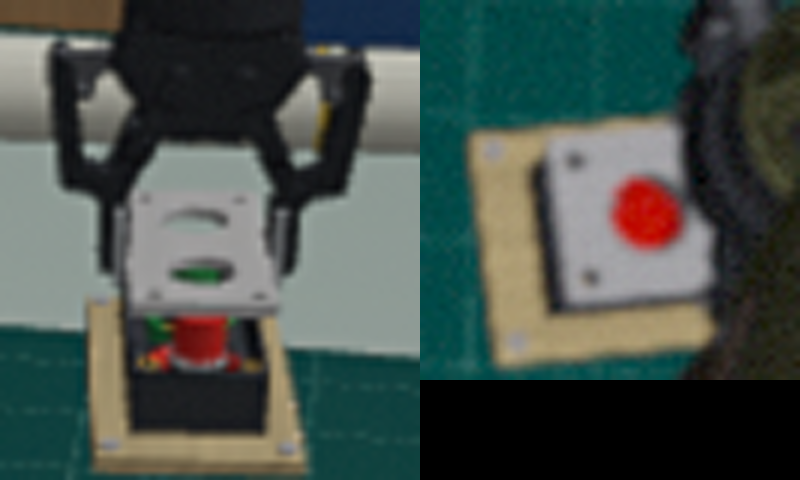

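Seen by the same camera, the holes at the red end are within 1 mm of their inserts. The underside is about 27 mm above the rim. I'll check that it holds steady and that the bystanders haven't moved, then hand in.

Request:
carry_out([
  [[0.05,0,0,0,0,0,0],[0.05,0,0,0,0,0,0],[0.05,0,0,0,0,0,0]],
])

```text
time_s: 20.3
tcp_pos: [0.5214, -0.2748, 0.0715]
eef_rot: [180.0, -0.0, 7.4]
ft_force: [0.0, 0.3, -1.7]
width: 0.0601
```

Run:
```python
from h import *
from cell import r
go(.522,-.2755,.073,7.4)
T=r.get_image("top");T0=load("top0");S=r.get_image("side");S0=load("side0")
q=[hole(T,369.0,215.0),hole(T,371.5,233.4)];print(np.round(q,2).tolist(),[ray(T,p,.0715).round(4)[:2].tolist() for p in q])
for n,A,B,w in(("rule",T,T0,(270,120,405,160)),("bottle",T,T0,(175,112,215,150)),("pencil",S,S0,(358,182,378,218)),("ruleS",S,S0,(180,160,225,225))):
    x0,y0,x1,y1=w; print(n,np.abs(A["frame"][y0:y1,x0:x1].astype(int)-B["frame"][y0:y1,x0:x1]).mean().round(2))
print(r.sign_off())
```

```text
t 20.3 tcp [ 0.5214 -0.2748  0.0715] rpy [180.    -0.     7.39] w 0.0601 F [ 0.01  0.29 -1.68] j [-28.  24. -19.  47.   0.  55.]
  shift [ 0.0005  0.0008 -0.0015] turn [ 0.     -0.     -0.0002]
[[369.01, 215.0], [371.49, 233.39]] [[0.5355, -0.2221], [0.4922, -0.2279]]
rule 14.12
bottle 15.05
pencil 2.16
ruleS 2.37
the job is handed in; nothing more can be done
None
```

Run:
```python
from h import *
a,b=load("top0")["frame"],load("top20")["frame"]
print(np.abs(a.astype(int)-b).mean())
print(np.abs(a[300:400,120:220].astype(int)-b[300:400,120:220]).mean())
cv2.imwrite("pics/end.png",np.vstack([a[100:165,160:420],b[100:165,160:420]])[:,:,::-1].repeat(3,0).repeat(3,1))
```

```text
30.264669784580498
41.23063333333333
```

View pics/end.png

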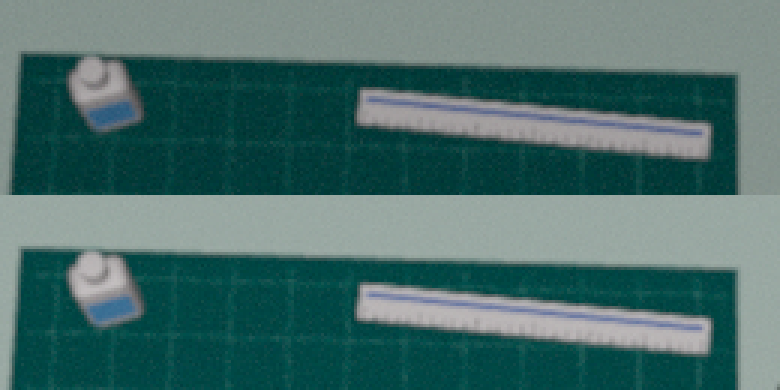

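I've handed the job in at 20.3 s. Both buttons are in their own sockets and released, and the gripper is holding the faceplate still above the box.

- **Buttons:** I used the green button farthest from the base, 0.61 m away. Seen from above, the green cap is about 1 mm off its socket centre and the red about 2 mm. Both look upright and fully seated.
- **Faceplate position:** The underside is about 27 mm above the rim, worked out from the gripper height and the plate edge in the side view. The two holes at the red end are within 1 mm of their inserts in the top view. The arm hides the two green-end holes from above, so those rest on the plate angle, which matches the box to within about half a degree.
- **Steadiness:** The two visible holes did not move over the last 0.4 s, and the grip opening stayed at 60 mm.
- **Checks that disagreed:**
  - The side camera put the near holes 1 to 2 px lower than expected. That could be its calibration or at most about 1.5° of tilt, which is within the limit.
  - It also placed one green-end hole about 2.4 px to one side, which I put down to the coarse view and did not resolve.
  - My before-and-after check flagged the rule and bottle. Viewed side by side they had not moved; the whole top image had become brighter.
- **Pencil:** It showed no change in the side view.

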